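Slide a power supply home between two wiring ducts

ROBOT

A 6-joint arm with a two-finger parallel gripper is mounted at the origin on the work surface. World frame = base frame: x ahead of the robot, y to its left, z up, the work surface at z = 0. Lengths are in m, angles in rad, forces in N, time in s.
With the tool pointing down it reaches from about 0.25 to 0.8 m from the base axis. Payload 8.5 kg.
Tool frame: the origin (TCP) lies at the very end of the fingers, on their centre line; the grasp point (between the pads) lies 19 mm behind it; z points along the fingers, y is the direction in which the jaws open and shut (so a half turn about z gives the same grasp; the last joint's range is limited). The gripper opens to 85 mm and grips with 20 to 120 N. Pads are 22 mm wide; open, the fingers measure 114 mm over their backs; the gripper's body (76 mm by 85 mm) begins 54 mm behind the grasp point. The pads swing forward as they close: fully open they stand 13 mm farther back than shut.
Start: joints at [-1.252, 0.238, -0.013, 1.319, 0, 1.571], TCP at [0.165, -0.499, 0.231] pointing down, gripper open.
Joint ranges: [-2.66, 2.66], [-1.03, 1.9], [-1.14, 1.46], [-1.82, 2.27], [-1.45, 1.34], [-3.14, 3.14]. Speed limits (rad/s): [2.22, 2.22, 2.79, 3.14, 3.14, 3.14].

INTERFACE

Orientations are given as a unit quaternion [x, y, z, w].
In Python, from cell import robot gives the robot as it stands.
- The arm moves only by the shell command python3 -m inch 'ROWS' [OPENING] [FORCE]. ROWS is JSON, a list that holds one entry, the list of rows, each a list of 6 numbers: the shift along the tool's x, y, z scaled (see below), then the turn, a rotation vector about the tool's x, y, z scaled (see below). In form: [[[dx, dy, dz, ax, ay, az], ...]]. A call has 1 to 20 rows; each row shifts and turns the pose as measured when the row begins, along the tool's axes as they then stand; what a row does not reach is not made up. The controller multiplies each number of a shift by 4 cm and each number of a turn by 8 degrees. A row lasts 1/10 s, in which the tool goes at most 50 mm and 8.59 degrees, less where a joint would pass 70% of its speed; a pose out of reach is approached as far as the arm can. A call with a number of a shift or a turn outside -1 to 1 is refused whole. A call with a gripper value outside its range is refused whole. OPENING is the closure in counts, from 0 (fully open) to 255 (shut), set as the call begins (- or left out, the last holds). The fingers move at their own pace and stop on an object; FORCE is the grip in N (left out, the last holds). Time passes only in rows, so rows that do not move let the fingers close. It gives the time, the measured TCP pose, the force and the opening at its end, in the units of the state.
- robot.state(): the state, without advancing time (a new reading comes with each control period).
- robot.capture(name): name is "scene" or "top"; returns a dict with "pixels" (384x512x3 uint8, blue, green, red), "vfov" (degrees; the focal length in pixels is half the picture's height over the tangent of half this angle, whatever the lens; pixels are square), "cx", "cy" (the principal point, pixels), "rvec" (rotation vector, rad) and "tvec" (3), from world to camera coordinates, as OpenCV has them. Camera axes: x right, y down, z forward; pixel columns grow to the right and rows downward; lengths in m; the calibration is good to about 2 mm. A picture is of the moment at which its call begins. There is no depth.
- robot.close_job(): hands the job in, once; it reports no verdict.
The state is a dict: "t": time; "q": joint angles; "joint_velocities": joint speeds; "joint_torque": joint torques, N m; "tool_pos": TCP position; "tool_rot": TCP orientation; "ft_force": force on the tool from outside, world axes, zero at the start; "ft_torque": the same for the moment, N m; "finger_gap": finger opening in m.
Only numpy, scipy, OpenCV 4.12 (cv2) and the standard library are available. Lean on these libraries where they do the work, as an engineer would, in place of code of your own. Each camera call takes 0.05 s, during which the arm holds its last target.

TASK

On the steel mounting plate, push the aluminium power supply box along the lane between the two slotted wiring ducts until its front end sits flush and square against the dark steel stop at the lane's far end. Use only pushes with the fingers: the box must slide on the plate, never be taken between the fingers, lifted or tipped, must not be rammed into the stop, and neither the box nor the robot may touch either duct. Leave the relay, the tape measure and the can where they are.

Things in the scene. Friction and masses are not known exactly. Their poses are not given: they have to be found in the camera images.
- plate: Fixed steel mounting plate, 250 x 420 x 4 mm, flat on the bench. Origin: centre of its underside; its top is 4 mm higher. Its +y is the lane direction (the way to push), its x = 0 the lane's centre line. Outside the ducts stand two fixed rows of grey terminal blocks, 36 mm high, at |x| = 81 to 115 mm, y = 0 to 115 mm (x < 0) and 100 to 149 mm (x > 0). Bare for y below -30 mm, but for the box.
- duct_near: Fixed straight grey slotted plastic wiring duct, the lane's guide on the plate's -x side: 25 mm wide (x), 180 mm long (y), 30 mm tall. Origin: centre of its underside, on the plate's top, at plate x = -55.5, y = 60 mm; axes as the plate's. Its lane-side wall is at plate x = -43 mm. Must not be touched.
- duct_far: The same duct on the plate's +x side, at plate x = +55.5, y = 60 mm; lane-side wall at plate x = +43 mm. The clear lane between the ducts is 86 mm wide and is open at its -y end. Must not be touched.
- lane_mouth (a point): Middle of the lane's open entrance, on the plate's top, at plate (0, -30 mm), where the ducts begin.
- stop_face (a point): Middle of the face of the fixed dark steel stop, at the plate's top, at plate (0, 130 mm); the face looks to plate -y. The stop is 80 mm wide and 28 mm tall, so it leaves 3 mm to each duct.
- module: Loose power supply: aluminium box, 64 mm wide (x), 90 long (y), 40 tall, slotted top, black terminal strip along its rear (-y) top edge; 0.28 to 0.56 kg. Origin: centre of its underside. Starts before the lane mouth, up to 22 mm off the centre line and turned up to 0.3 rad: pushed straight on it may hit a duct. Centred, it has 11 mm clear each side. It slides with friction and stays where left.
- module_front (a point): Middle of the box's front end face (its +y end) at its underside, 45 mm from the box's origin.
- relay: Loose small relay on the plate outside the far duct, 28 x 30 mm, 40 mm tall. Origin: centre of its underside. Bystander.
- tape: Loose black tape measure standing on the bench beyond the plate's -y end, 70 x 34 mm, 56 mm tall. Origin: centre of its underside. Bystander.
- can: Loose can standing on the bench beyond the plate's +y end, 52 mm in diameter, 110 mm tall. Origin: centre of its underside. Bystander.
- stop: The fixed steel stop block at the lane's far end, 80 mm wide, 12 mm thick, 28 mm tall. Origin: middle of the lower edge of its face, the same point as stop_face.
Mind the look-alikes: they are no part of the job. Leave any brown, orange or pink look-alike of the module alone.

How it is judged:
By the outcome, as a careful person would: the job done as asked, in the order asked, and still so for the second after the job is handed in, with the robot touching nothing.
It also fails if it takes over 72 s, if anything falls off the work surface, if the arm or the gripper's body presses on something with over 40 N, if the wrist force passes 120 N, or if a joint passes its speed limit or range.

## Working session

There is one attempt and no reset: what is moved stays moved. The work goes in short steps, Python scripts to look and compute and a shell command to move; the robot and the scene stay as the last step left them, time stands still between calls to the robot, and variables do not carry over. Pictures are saved under pics/ and viewed, and the job is handed in when it is done.

```bash
ls; mkdir -p pics
cat > h.py <<'E'
import numpy as np, cv2, json
from cell import robot
def cam(c):
    f=c["pixels"].shape[0]/2/np.tan(np.radians(c["vfov"])/2)
    K=np.array([[f,0,c["cx"]],[0,f,c["cy"]],[0,0,1.]])
    R=cv2.Rodrigues(np.array(c["rvec"],float))[0]; t=np.array(c["tvec"],float).reshape(3)
    return K,R,t
def ray(c,uv,z):
    K,R,t=cam(c); uv=np.atleast_2d(np.array(uv,float))
    d=(np.linalg.inv(K)@np.c_[uv,np.ones(len(uv))].T).T@R; o=-R.T@t
    return o+d*((z-o[2])/d[:,2])[:,None]
def proj(c,P):
    K,R,t=cam(c); p=(np.atleast_2d(P)@R.T+t)@K.T; return p[:,:2]/p[:,2:]
def save(c,n,s=1.5): cv2.imwrite('pics/'+n,cv2.resize(c["pixels"],None,fx=s,fy=s,interpolation=cv2.INTER_CUBIC))
E
python3 - <<'E'
from h import *
import pickle
for n in("scene","top"):
    c=robot.capture(n); save(c,n+"0.png"); pickle.dump(c,open(n+"0.pkl","wb"))
    K,R,t=cam(c); print(n,c["vfov"],-R.T@t,R[2])
print(robot.state())
E
```

```text
pics
scene 56.500991606079175 [1.10660703 0.6204396  0.61199642] [-0.48217843 -0.65155214 -0.58564817]
top 54.693002555124714 [ 0.55757458 -0.02034415  1.27041411] [ 0.07036856  0.02064139 -0.99730747]
{'t': 0.1, 'q': array([-1.25199934e+00,  2.38732266e-01, -1.41791040e-02,  1.31920183e+00,
       -3.37456191e-05,  1.57080527e+00]), 'joint_velocities': array([ 0.0018149 , -0.00237036,  0.00084271, -0.00154091,  0.00089991,
        0.00077097]), 'joint_torque': array([ 9.10511353e-04, -5.39721143e+01,  3.46997738e+01,  1.34747161e-02,
       -1.91317145e-05, -3.73615114e-05]), 'tool_pos': array([ 0.16441908, -0.49818992,  0.23073233]), 'tool_rot': array([ 9.87323429e-01,  1.58719917e-01, -1.21171324e-04, -6.47408384e-04]), 'ft_force': array([-0.23532443, -0.74322413, -0.57178462]), 'ft_torque': array([-0.01422494, -0.03673747, -0.02667479]), 'finger_gap': 0.08551337595172606}
```

View pics/scene0.png

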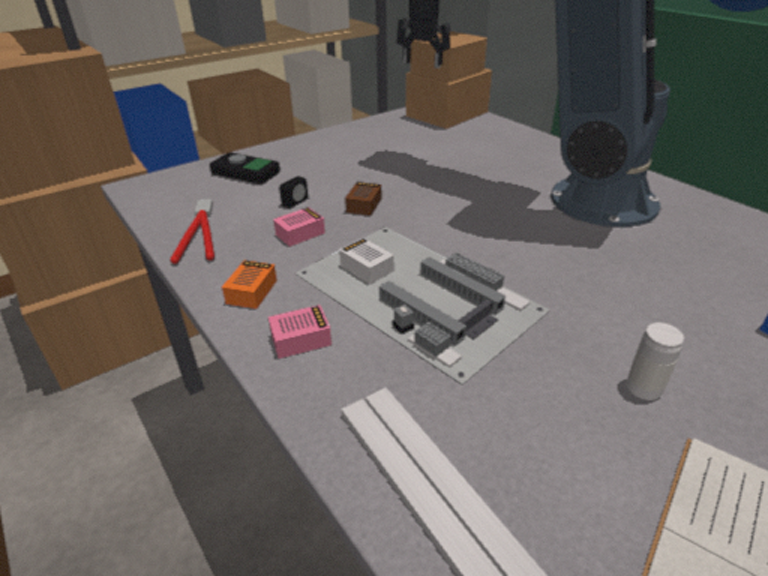

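View pics/top0.png

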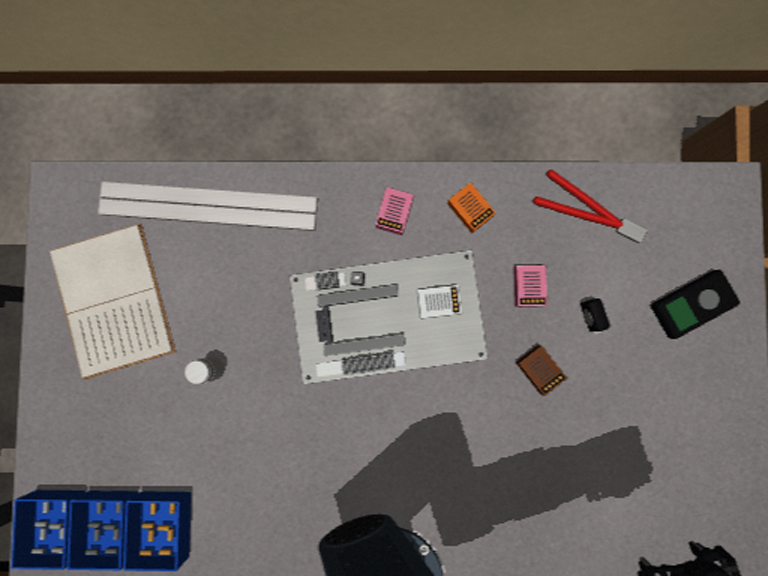

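The plate is at about (388,317) in the enlarged top picture, with the lane running left, which is world +y. The silver module is at (440,300). I'll zoom in on both for corners.

Run:
```python
from h import *
import pickle
c=pickle.load(open("top0.pkl","rb")); im=c["pixels"][155:265,185:335]; cv2.imwrite("pics/topz.png",cv2.resize(im,None,fx=5.3,fy=5.3,interpolation=cv2.INTER_CUBIC))
c=pickle.load(open("scene0.pkl","rb")); im=c["pixels"][145:260,195:370]; cv2.imwrite("pics/scz.png",cv2.resize(im,None,fx=4.5,fy=4.5,interpolation=cv2.INTER_CUBIC))
# plate corners from top
c=pickle.load(open("top0.pkl","rb"));g=c["pixels"].astype(int)
hsv=cv2.cvtColor(c["pixels"],cv2.COLOR_BGR2HSV)
for p in[(200,190),(250,200),(300,200),(250,265),(290,195)]: print(p,g[p[1],p[0]])
```

```text
(200, 190) [167 172 172]
(250, 200) [169 174 175]
(300, 200) [167 170 170]
(250, 265) [120 121 125]
(290, 195) [189 193 194]
```

View pics/topz.png

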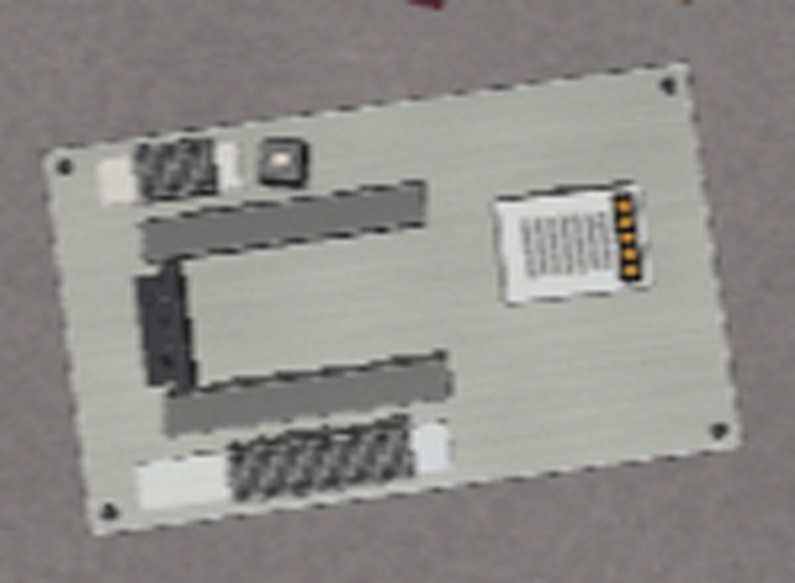

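View pics/scz.png

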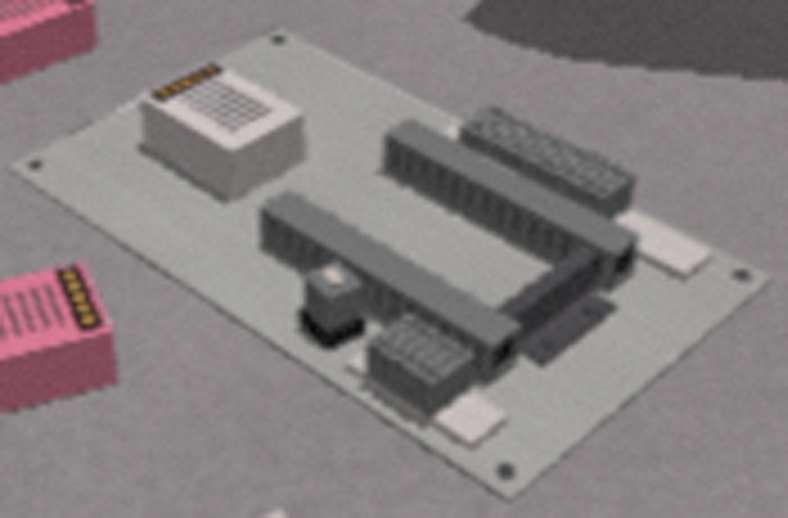

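```bash
cat > meas.py <<'E'
from h import *
import pickle
c=pickle.load(open("top0.pkl","rb"))
px=c["pixels"]; g=cv2.cvtColor(px,cv2.COLOR_BGR2GRAY)
hsv=cv2.cvtColor(px,cv2.COLOR_BGR2HSV)
m=((px[:,:,1].astype(int)>148)).astype(np.uint8); m[:, :185]=0;m[:155]=0;m[265:]=0;m[:,335:]=0
cs,_=cv2.findContours(m,cv2.RETR_EXTERNAL,cv2.CHAIN_APPROX_NONE)
k=max(cs,key=cv2.contourArea)
h=cv2.convexHull(k); print(cv2.contourArea(h))
w=ray(c,k[:,0]+0.0,0.004)[:,:2]
r=cv2.minAreaRect((w*1000).astype(np.float32)); print(r); print(cv2.boxPoints(r))
# module top: brighter
m=(px[:,:,1].astype(int)>183).astype(np.uint8); m[:,:270]=0;m[:,315]=0;m[:185]=0;m[215:]=0;m[:,312:]=0
cs,_=cv2.findContours(m,cv2.RETR_EXTERNAL,cv2.CHAIN_APPROX_NONE)
for k in cs:
    if cv2.contourArea(k)<50: continue
    w=ray(c,k[:,0],0.044)[:,:2]
    r=cv2.minAreaRect((w*1000).astype(np.float32)); print("mod",cv2.contourArea(k),r); print(cv2.boxPoints(r))
q=np.array([(497,203),(637,185),(652,285),(510,303)])/5.3+[185-.4,155-.4]
print(ray(c,q,.044)[:,:2]*1000)
q=np.array([(45,152),(688,66),(740,445),(95,533)])/5.3+[185-.4,155-.4]
print(ray(c,q,.004)[:,:2]*1000)
E
python3 meas.py
```

```text
8990.0
((588.123779296875, 5.175445556640625), (248.97402954101562, 420.369140625), 8.230846405029297)
[[ 434.82867  195.37318]
 [ 495.00946 -220.66585]
 [ 741.4189  -185.0223 ]
 [ 681.2381   231.01674]]
mod 143.0 ((620.1477661132812, -100.48247528076172), (61.66851806640625, 67.26081085205078), 6.718908786773682)
[[ 585.5906   -70.6906 ]
 [ 593.45996 -137.48947]
 [ 654.70496 -130.27435]
 [ 646.8356   -63.47548]]
[[ 646.51968727  -62.3303387 ]
 [ 658.32431752 -149.54685254]
 [ 596.02315809 -158.77610376]
 [ 584.2044782   -70.64939964]]
[[ 680.76820659  229.4660448 ]
 [ 739.01164073 -186.75020201]
 [ 495.69065696 -219.08624106]
 [ 436.13717279  192.43816001]]
```

```bash
cat > plan.py <<'E'
from h import *
import sys
from scipy.spatial.transform import Rotation as Ro
C=np.array([588.1,5.2]);psi=np.radians(8.23);ex=np.array([np.cos(psi),np.sin(psi)]);ey=np.array([-ex[1],ex[0]])
def pl(w): d=np.array(w[:2])*1000-C; return np.array([d@ex,d@ey])
def show():
    s=robot.state(); R=Ro.from_quat(s["tool_rot"]).as_matrix(); p=s["tool_pos"]
    th=np.degrees(np.arctan2(R[1,0],R[0,0]))
    f=np.array(s["ft_force"]);print("t %.1f plate xy %s z %.1f th-psi %.2f tilt %s F(plate) %s gap %.1f q6 %.2f"%(s["t"],pl(p).round(1),p[2]*1000,th-8.23,R[:2,2].round(3),np.r_[f[:2]@ex,f[:2]@ey,f[2]].round(1),s["finger_gap"]*1000,s["q"][5]))
    return s,R,p
if __name__=="__main__":
    s,R,p=show()
    if len(sys.argv)>1:
        X,Y,Z,T=map(float,sys.argv[1:5])
        w=np.r_[C+X*ex+Y*ey,Z]/1000; t=np.radians(T+8.23)
        Rt=np.array([[np.cos(t),np.sin(t),0],[np.sin(t),-np.cos(t),0],[0,0,-1]])
        d=R.T@(w-p)/.04; a=Ro.from_matrix(R.T@Rt).as_rotvec(degrees=True)/8
        d2=Rt.T@(w-p)/.04
        print("shift units (current axes)",d.round(2),"(target axes)",d2.round(2),"turn",a.round(3))
E
python3 plan.py 85 -119 200 0
```

```text
t 0.1 plate xy [-491.4 -437.6] z 230.7 th-psi 10.04 tilt [-0.     0.001] F(plate) [-0.3 -0.7 -0.6] gap 85.5 q6 1.57
shift units (current axes) [15.58 -5.33  0.77] (target axes) [14.41 -7.96  0.77] turn [-9.000e-03  1.000e-03  1.254e+00]
```

```bash
python3 -m inch '[[[0,0,0,0,0,0.63],[0,0,0,0,0,0.63],[0.9,-0.5,0,0,0,0],[0.9,-0.5,0,0,0,0],[0.9,-0.5,0,0,0,0],[0.9,-0.5,0,0,0,0],[0.9,-0.5,0,0,0,0],[0.9,-0.5,0,0,0,0],[0.9,-0.5,0,0,0,0],[0.9,-0.5,0,0,0,0],[0.9,-0.5,0,0,0,0],[0.9,-0.5,0,0,0,0],[0.9,-0.5,0,0,0,0],[0.9,-0.5,0,0,0,0],[0,0,0,0,0,0]]]' 180 20; python3 plan.py 85 -119 150 0
```

```text
t: 1.6
tool_pos: [0.5736, -0.19, 0.2248]
tool_rot: [0.998, 0.065, -0.003, -0.004]
ft_force: [0.4, -0.1, -0.1]
finger_gap: 0.0252
t 1.6 plate xy [ -42.3 -191.1] z 224.8 th-psi -0.80 tilt [-0.006  0.007] F(plate) [ 0.4 -0.1 -0.1] gap 25.2 q6 2.69
shift units (current axes) [ 3.17 -1.83  1.87] (target axes) [ 3.18 -1.8   1.87] turn [-0.056  0.038 -0.1  ]
```

```bash
python3 -m inch '[[[0.8,-0.46,0.3,-0.05,0.04,-0.1],[0.8,-0.46,0.3,0,0,0],[0.8,-0.46,0.3,0,0,0],[0.7,-0.4,0.3,0,0,0],[0,0,0.3,0,0,0],[0,0,0,0,0,0]]]'; python3 plan.py 85 -119 60 0
python3 - <<'E'
from h import *
for n in("scene","top"):
    c=robot.capture(n); save(c,n+"1.png")
E
```

```text
t: 2.2
tool_pos: [0.6885, -0.0992, 0.1597]
tool_rot: [0.997, 0.072, -0.002, -0.0]
ft_force: [-0.1, -0.4, -0.4]
finger_gap: 0.0248
t 2.2 plate xy [  84.4 -117.7] z 159.7 th-psi 0.06 tilt [-0.005 -0.   ] F(plate) [-0.2 -0.4 -0.4] gap 24.8 q6 2.85
shift units (current axes) [0.03 0.03 2.49] (target axes) [0.02 0.03 2.49] turn [-0.004  0.034  0.007]
```

View pics/scene1.png

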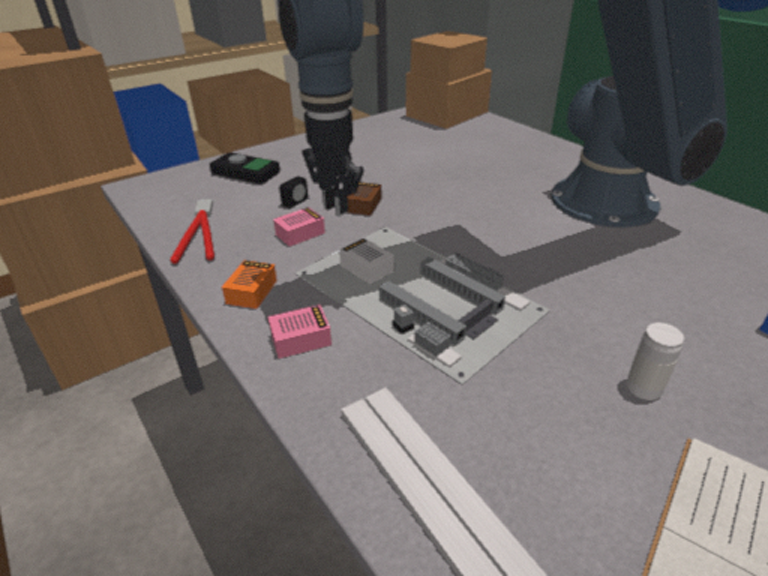

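The gripper hovers beside the module's far side, clear of everything. Descending next.

```bash
python3 -m inch '[[[0,0,0.6,0,0.03,0],[0,0,0.6,0,0,0],[0,0,0.6,0,0,0],[0,0,0.6,0,0,0],[0,0,0.6,0,0,0],[0,0,0.3,0,0,0],[0,0,0.2,0,0,0],[0,0,0,0,0,0]]]'; python3 plan.py 60 -119 18 0
python3 - <<'E'
from h import *
for n in("scene","top"):
    c=robot.capture(n); save(c,n+"2.png")
    im=c["pixels"][140:265,185:345]if n=="top" else c["pixels"][100:225,170:330]; cv2.imwrite("pics/z2%s.png"%n,cv2.resize(im,None,fx=4.7,fy=4.7,interpolation=cv2.INTER_CUBIC))
E
```

```text
t: 3.1
tool_pos: [0.6883, -0.1095, 0.0293]
tool_rot: [0.998, 0.067, 0.008, 0.002]
ft_force: [-0.4, -1.0, -0.3]
finger_gap: 0.0252
t 3.1 plate xy [  82.7 -127.9] z 29.3 th-psi -0.58 tilt [ 0.015 -0.003] F(plate) [-0.6 -0.9 -0.3] gap 25.2 q6 2.85
shift units (current axes) [-0.57 -0.22  0.27] (target axes) [-0.57 -0.22  0.28] turn [ 0.037 -0.106 -0.073]
```

View pics/z2top.png

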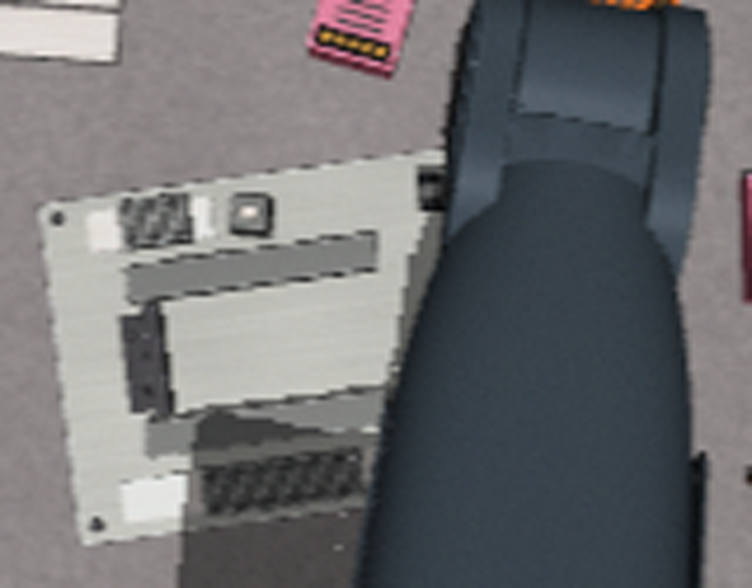

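View pics/z2scene.png

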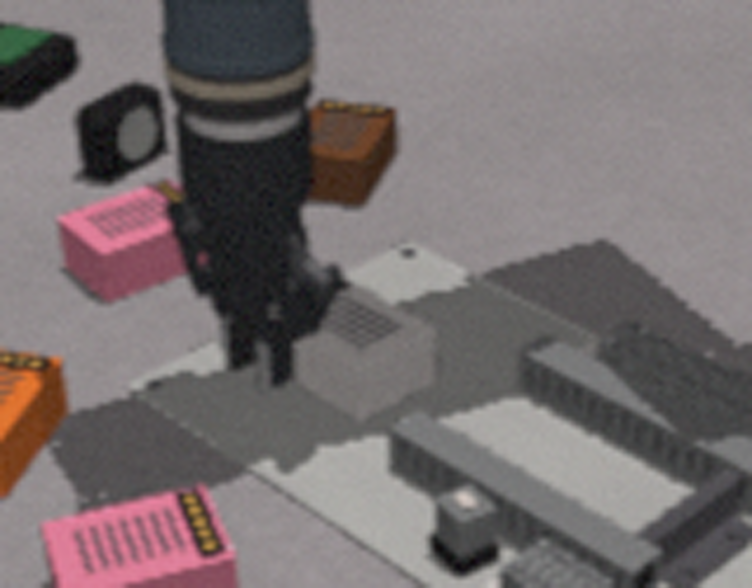

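```bash
python3 -m inch '[[[0,-0.22,0.2,0.04,-0.1,-0.07],[0,0,0.08,0,0,0],[-0.2,0,0,0,0,0],[0,0,0,0,0,0]]]'; python3 plan.py 65 -119 18 0
```

```text
t: 3.6
tool_pos: [0.6814, -0.1009, 0.021]
tool_rot: [0.997, 0.073, 0.003, 0.0]
ft_force: [-0.8, 0.3, 0.1]
finger_gap: 0.0252
t 3.6 plate xy [  77.1 -118.3] z 21.0 th-psi 0.10 tilt [0.005 0.   ] F(plate) [-0.8  0.4  0.1] gap 25.2 q6 2.85
shift units (current axes) [-0.3   0.02  0.07] (target axes) [-0.3   0.02  0.07] turn [ 0.005 -0.037  0.012]
```

```bash
python3 -m inch '[[[-0.15,0.02,0.03,0,-0.03,0.01],[-0.15,0,0,0,0,0],[0,0,0,0,0,0]]]'; python3 plan.py 60 -119 18 0;  python3 -m inch '[[[-0.1,0,0.02,0,0,0],[0,0,0,0,0,0]]]';python3 plan.py 58 -119 18 0
```

```text
t: 3.9
tool_pos: [0.6683, -0.1036, 0.02]
tool_rot: [0.997, 0.072, 0.0, 0.0]
ft_force: [-0.6, 0.4, -1.0]
finger_gap: 0.0247
t 3.9 plate xy [  63.8 -119.2] z 20.0 th-psi 0.01 tilt [ 0.001 -0.001] F(plate) [-0.6  0.5 -1. ] gap 24.7 q6 2.84
shift units (current axes) [-0.1  -0.01  0.05] (target axes) [-0.1  -0.    0.05] turn [ 0.006 -0.006  0.001]
t: 4.1
tool_pos: [0.6641, -0.1045, 0.0195]
tool_rot: [0.997, 0.072, 0.001, 0.0]
ft_force: [-0.1, -0.3, 0.3]
finger_gap: 0.0251
t 4.1 plate xy [  59.5 -119.4] z 19.5 th-psi -0.01 tilt [ 0.002 -0.001] F(plate) [-0.1 -0.3  0.3] gap 25.1 q6 2.84
shift units (current axes) [-0.04 -0.01  0.04] (target axes) [-0.04 -0.01  0.04] turn [ 0.007 -0.011 -0.001]
```

```bash
for i in 1; do python3 -m inch '[[[-0.06,0,0.02,0,0,0],[-0.06,0,0,0,0,0]]]'|grep force;python3 plan.py; python3 -m inch '[[[-0.06,0,0,0,0,0],[-0.06,0,0,0,0,0]]]' |grep force; python3 plan.py 43 -119 18 0; done
```

```text
ft_force: [2.2, 0.7, -0.2]
t 4.3 plate xy [  56.  -119.5] z 19.3 th-psi -0.00 tilt [ 0.005 -0.001] F(plate) [ 2.3  0.4 -0.2] gap 25.1 q6 2.84
ft_force: [1.8, 0.4, -0.4]
t 4.5 plate xy [  51.2 -119.6] z 19.3 th-psi 0.01 tilt [ 0.005 -0.001] F(plate) [ 1.8  0.1 -0.4] gap 25.0 q6 2.84
shift units (current axes) [-0.21 -0.02  0.03] (target axes) [-0.21 -0.02  0.03] turn [ 0.01  -0.036  0.001]
```

```bash
python3 -m inch '[[[-0.07,-0.01,0.02,0,-0.03,0],[-0.06,0,0,0,0,0],[-0.05,0,0,0,0,0],[0,0,0,0,0,0]]]'|grep force;python3 plan.py 43 -119 18 0
```

```text
ft_force: [1.7, 0.6, -0.5]
t 4.9 plate xy [  43.7 -119.4] z 18.8 th-psi 0.01 tilt [ 0.002 -0.002] F(plate) [ 1.8  0.3 -0.5] gap 24.8 q6 2.84
shift units (current axes) [-0.02 -0.01  0.02] (target axes) [-0.02 -0.01  0.02] turn [ 0.013 -0.011  0.001]
```

```bash
python3 -m inch '[[[0.3,0,0,0,0,0],[0.4,0,0,0,0,0],[0,0,-0.6,0,0,0],[0,0,-0.9,0,0,0],[0,0,-0.9,0,0,0],[0,0,-0.6,0,0,0],[0,0,0,0,0,0]]]'|grep force;python3 plan.py 0 -230 120 90
```

```text
ft_force: [0.6, -0.1, -0.3]
t 5.6 plate xy [  66.7 -118.3] z 138.9 th-psi -0.04 tilt [-0.013 -0.001] F(plate) [ 0.6 -0.2 -0.3] gap 25.2 q6 2.85
shift units (current axes) [-1.66  2.79  0.49] (target axes) [-2.79 -1.67  0.47] turn [ -0.08    0.069 -11.255]
```

```bash
python3 -m inch '[[[-0.4,0.7,0,0,0,0],[-0.4,0.7,0,0,0,0],[-0.4,0.7,0,0,0,0],[-0.4,0.7,0,0,0,0],[0,0,0,0,0,-0.95],[0,0,0,0,0,-0.95],[0,0,0,0,0,-0.95],[0,0,0,0,0,-0.95],[0,0,0,0,0,-0.95],[0,0,0,0,0,-0.95],[0,0,0,0,0,-0.95],[0,0,0,0,0,-0.95],[0,0,0,0,0,-0.95],[0,0,0,0,0,-0.95],[0,0,0,0,0,-0.95],[0,0,0,0,0,-0.8],[0,0,0,0,0,0]]]'|grep force;python3 plan.py 0 -205 120 90
python3 - <<'E'
from h import *
import pickle
for n in("scene","top"):
    c=robot.capture(n); save(c,n+"3.png"); pickle.dump(c,open(n+"3.pkl","wb"))
    im=c["pixels"][140:265,185:345]if n=="top" else c["pixels"][135:260,190:350]; cv2.imwrite("pics/z3%s.png"%n,cv2.resize(im,None,fx=4.7,fy=4.7,interpolation=cv2.INTER_CUBIC))
E
```

```text
ft_force: [0.7, -1.0, -0.5]
t 7.3 plate xy [ -15.1 -229.3] z 119.7 th-psi 93.56 tilt [-0.05   0.009] F(plate) [ 0.6 -1.1 -0.5] gap 25.0 q6 1.02
shift units (current axes) [ 0.58  0.41 -0.01] (target axes) [ 0.61  0.38 -0.01] turn [-0.343 -0.126  0.448]
```

View pics/z3top.png

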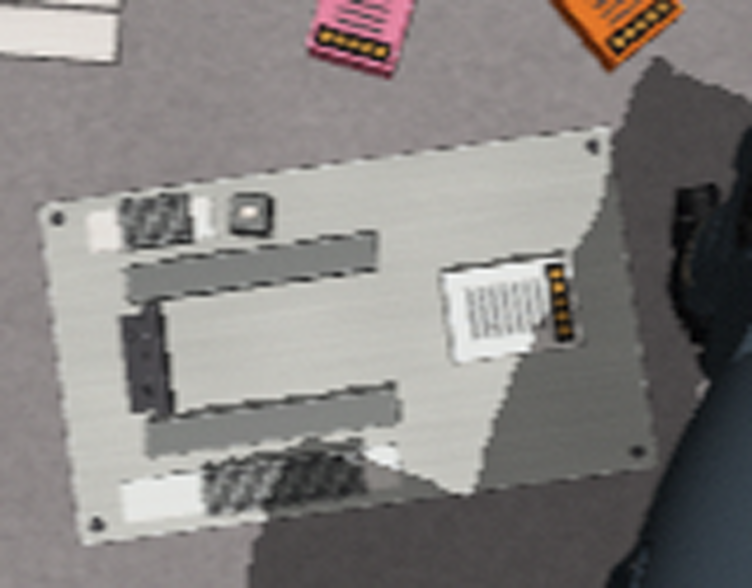

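View pics/z3scene.png

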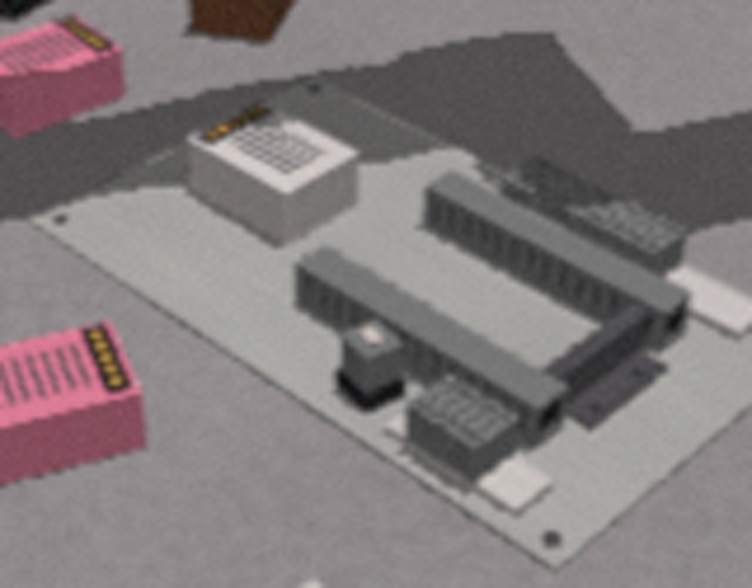

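Run:
```python
from h import *; from plan import pl
import pickle
c=pickle.load(open("top3.pkl","rb"))
def W(q,z,o=(185,140),c=c): return np.array([pl(w) for w in ray(c,np.array(q)/4.7+np.array(o)-.4,z)]).round(1)
print("box top",W([(443,270),(566,250),(580,345),(455,362)],.044).tolist())
print("far duct inner",W([(130,302),(377,265)],.034).tolist())
print("near duct inner",W([(147,417),(398,383)],.034).tolist())
print("plate corners",W([(40,204),(608,127),(655,464),(86,544)],.004).tolist())
s=pickle.load(open("scene3.pkl","rb"))
print("scene box top FL,FR(far front),RR..",W([(357,157),(283,193),(190,137),(265,108)],.044,(190,135),s).tolist())
print("scene bottom front corner, far rear bottom",W([(355,207),(283,245),(192,190)],.004,(190,135),s).tolist())
print("plate corners scene",W([(313,80),(35,218),(560,568)],.004,(190,135),s).tolist())
print("far duct top inner edge, near duct inner",W([(321,250),(566,378)],.034,(190,135),s).tolist())
```

```text
box top [[34.3, -74.9], [36.5, -162.4], [-30.9, -162.5], [-30.8, -74.2]]
far duct inner [[42.7, 148.1], [44.8, -29.4]]
near duct inner [[-39.7, 146.5], [-40.0, -32.7]]
plate corners [[124.8, 208.5], [123.6, -210.3], [-122.7, -208.0], [-124.4, 205.9]]
scene box top FL,FR(far front),RR.. [[-26.1, -70.6], [33.2, -75.0], [30.7, -162.3], [-26.3, -153.7]]
scene bottom front corner, far rear bottom [[-27.7, -73.8], [32.5, -77.1], [31.7, -162.5]]
plate corners scene [[-120.5, -205.4], [121.6, -209.9], [123.3, 211.2]]
far duct top inner edge, near duct inner [[48.6, -27.5], [39.1, 145.4]]
```

```bash
python3 -m inch '[[[0,0,0,-0.34,-0.13,0.45],[0.3,0.2,0,0,0,0],[0.2,0.2,0.3,0,0,0],[0,0,0.5,0,0,0],[0,0,0,0,0,0]]]'|grep force;python3 plan.py 1 -205 18 90
```

```text
ft_force: [0.4, -0.1, 0.5]
t 7.9 plate xy [   2.8 -207. ] z 84.8 th-psi 89.16 tilt [-0.002 -0.   ] F(plate) [ 0.3 -0.2  0.5] gap 25.2 q6 1.13
shift units (current axes) [ 0.05 -0.04  1.67] (target axes) [ 0.05 -0.05  1.67] turn [-0.014  0.    -0.105]
```

```bash
python3 -m inch '[[[0.05,-0.05,0.5,0,0,-0.1],[0,0,0.5,0,0,0],[0,0,0.4,0,0,0],[0,0,0.2,0,0,0],[0,0,0,0,0,0]]]'|grep force;python3 plan.py 1 -180 18 90
```

```text
ft_force: [-0.5, 0.5, -0.1]
t 8.4 plate xy [   3.9 -202.8] z 18.5 th-psi 90.12 tilt [-0.004  0.   ] F(plate) [-0.4  0.6 -0.1] gap 24.9 q6 1.12
shift units (current axes) [ 0.57 -0.07  0.01] (target axes) [ 0.57 -0.07  0.01] turn [-0.026 -0.005  0.016]
```

```bash
python3 -m inch '[[[0.2,-0.07,0,-0.02,0,0.01],[0.2,0,0,0,0,0],[0.15,0,0,0,0,0],[0,0,0,0,0,0]]]'|grep force;python3 plan.py 1 -170 18 90;  python3 -m inch '[[[0.1,0,0,0,0,0],[0.1,0,0,0,0,0],[0.1,0,0,0,0,0]]]'|grep force;python3 plan.py 1 -150 18 90
```

```text
ft_force: [-0.6, 0.7, 0.6]
t 8.8 plate xy [   2.3 -179. ] z 21.0 th-psi 90.04 tilt [0.002 0.   ] F(plate) [-0.5  0.8  0.6] gap 24.8 q6 1.15
shift units (current axes) [ 0.23 -0.03  0.08] (target axes) [ 0.23 -0.03  0.08] turn [0.013 0.002 0.005]
ft_force: [0.1, -1.8, -2.0]
t 9.1 plate xy [   2.9 -167. ] z 22.2 th-psi 90.03 tilt [ 0.004 -0.002] F(plate) [-0.1 -1.8 -2. ] gap 24.3 q6 1.17
shift units (current axes) [ 0.43 -0.05  0.1 ] (target axes) [ 0.43 -0.05  0.1 ] turn [0.026 0.016 0.003]
```

```bash
python3 -m inch '[[[0.1,-0.03,0.06,0.02,0.01,0],[0.12,-0.02,0.04,0,0,0],[0.12,-0.01,0.02,0,0,0],[0.12,-0.01,0.02,0,0,0],[0.12,-0.01,0.02,0,0,0],[0.12,-0.01,0.02,0,0,0]]]'|grep force;python3 plan.py 1 -100 18 90
```

```text
ft_force: [0.8, -3.4, 2.4]
t 9.7 plate xy [   0.6 -138.9] z 15.8 th-psi 89.94 tilt [ 0.005 -0.004] F(plate) [ 0.3 -3.5  2.4] gap 25.2 q6 1.22
shift units (current axes) [ 0.97  0.01 -0.06] (target axes) [ 0.97  0.01 -0.05] turn [ 0.029  0.032 -0.008]
```

```bash
python3 -m inch '[[[0.12,0,-0.05,0.03,0.03,-0.01],[0.12,0,0.0,0,0,0],[0.12,0,0.01,0,0,0],[0.12,0,0.01,0,0,0],[0.12,0,0.01,0,0,0]]]'|grep force;python3 plan.py 1 -80 18 90
python3 - <<'E'
from h import *
for n in("scene","top"):
    c=robot.capture(n)
    im=c["pixels"][140:265,185:345]if n=="top" else c["pixels"][135:260,190:350]; cv2.imwrite("pics/z4%s.png"%n,cv2.resize(im,None,fx=4.7,fy=4.7,interpolation=cv2.INTER_CUBIC))
E
```

```text
ft_force: [-0.1, -3.7, 3.2]
t 10.2 plate xy [ 1.000e-01 -1.124e+02] z 16.4 th-psi 90.04 tilt [-0.001  0.   ] F(plate) [-0.6 -3.7  3.2] gap 24.9 q6 1.25
shift units (current axes) [ 0.81  0.02 -0.04] (target axes) [ 0.81  0.02 -0.04] turn [-0.011 -0.002  0.005]
```

View pics/z4top.png

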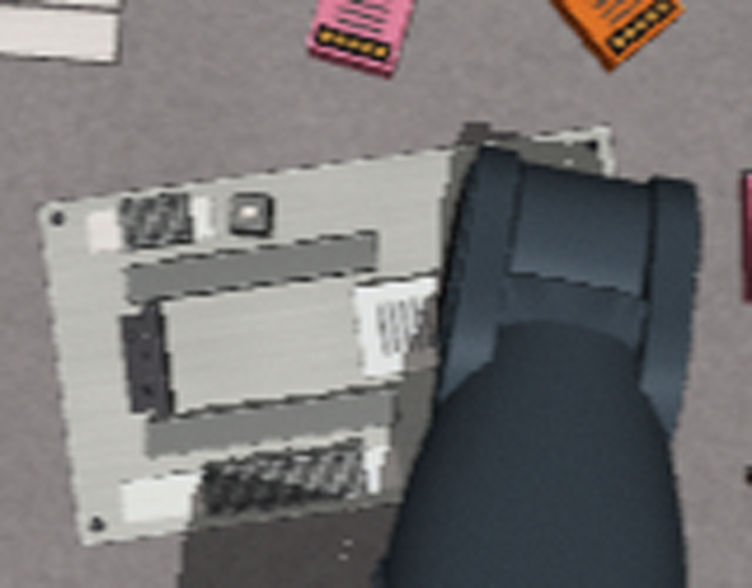

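View pics/z4scene.png

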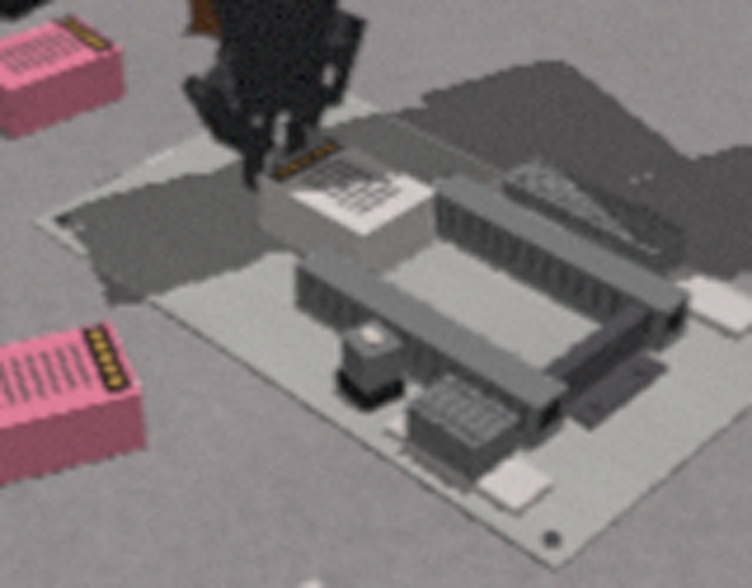

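```bash
python3 - <<'E'
from h import *; from plan import pl
import pickle
c=pickle.load(open("top3.pkl","rb"))
def W(q,z,o=(185,140),c=c): return np.array([pl(w) for w in ray(c,np.array(q)/4.7+np.array(o)-.4,z)]).round(1)
print("box top",W([(355,289),(437,277),(367,378),(405,374)],.044).tolist())
print("far/near",W([(377,265),(398,383)],.034).tolist())
E
python3 plan.py 2 -80 17 90
```

```text
box top [[29.5, -11.7], [30.0, -70.0], [-33.5, -11.6], [-34.3, -38.3]]
far/near [[44.8, -29.4], [-40.0, -32.7]]
t 10.3 plate xy [-1.000e-01 -1.117e+02] z 16.2 th-psi 90.09 tilt [-0.002  0.001] F(plate) [1.  0.4 0.2] gap 25.1 q6 1.25
shift units (current axes) [ 0.79  0.05 -0.02] (target axes) [ 0.79  0.05 -0.02] turn [-0.014 -0.01   0.011]
```

```bash
python3 -m inch '[[[0.12,0.02,0,-0.01,-0.01,0.01],[0.12,0.03,0.0,0,0,0],[0.12,0.03,0.01,0,0,0],[0.12,0.03,0.01,0,0,0]]]'|grep force;python3 plan.py 4 -60 17 90
python3 - <<'E'
from h import *
for n in("scene","top"):
    c=robot.capture(n)
    im=c["pixels"][140:265,185:345]if n=="top" else c["pixels"][135:260,190:350]; cv2.imwrite("pics/z5%s.png"%n,cv2.resize(im,None,fx=4.7,fy=4.7,interpolation=cv2.INTER_CUBIC))
E
```

```text
ft_force: [0.4, -3.6, 2.2]
t 10.7 plate xy [  4.  -91.8] z 15.3 th-psi 89.94 tilt [-0.001 -0.001] F(plate) [-0.2 -3.6  2.2] gap 24.9 q6 1.29
shift units (current axes) [ 0.8   0.   -0.04] (target axes) [ 0.8   0.   -0.04] turn [-0.01   0.005 -0.007]
```

View pics/z5top.png

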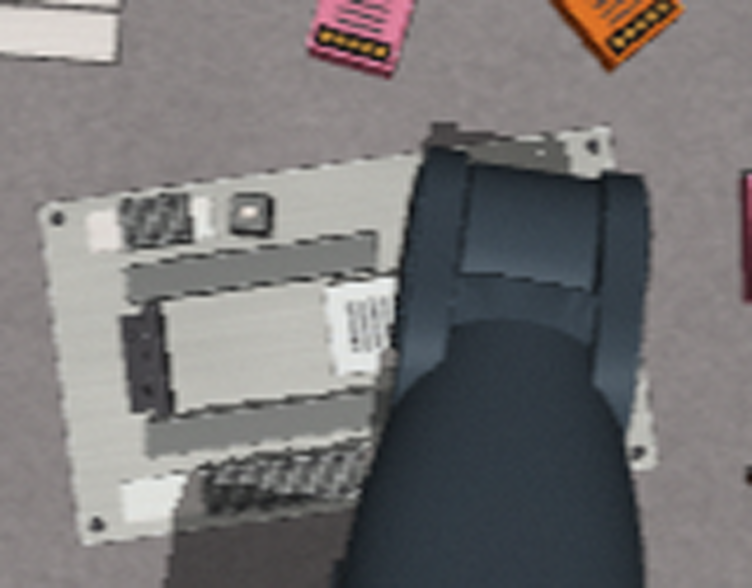

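View pics/z5scene.png

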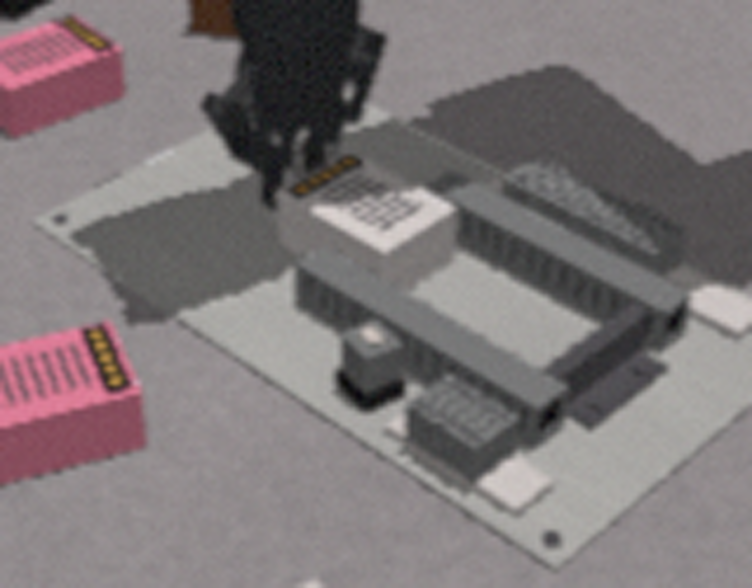

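```bash
cat > w.py <<'E'
from h import *; from plan import pl
import pickle,sys
c=pickle.load(open("top3.pkl","rb"))
def W(q,z,o=(185,140),c=c): return np.array([pl(w) for w in ray(c,np.array(q)/4.7+np.array(o)-.4,z)]).round(1)
a=np.array(list(map(float,sys.argv[1:]))).reshape(-1,2)
print("box top",W(a,.044).tolist())
E
python3 w.py 328 285 392 277 340 375
python3 - <<'E'
import sys; sys.path.insert(0,'.')
from h import *
c=robot.capture("top")
im=c["pixels"][190:236,225:285]; cv2.imwrite("pics/z6.png",cv2.resize(im,None,fx=12,fy=12,interpolation=cv2.INTER_CUBIC))
E
```

```text
box top [[34.9, 6.7], [34.3, -38.7], [-28.9, 6.9]]
```

View pics/z6.png

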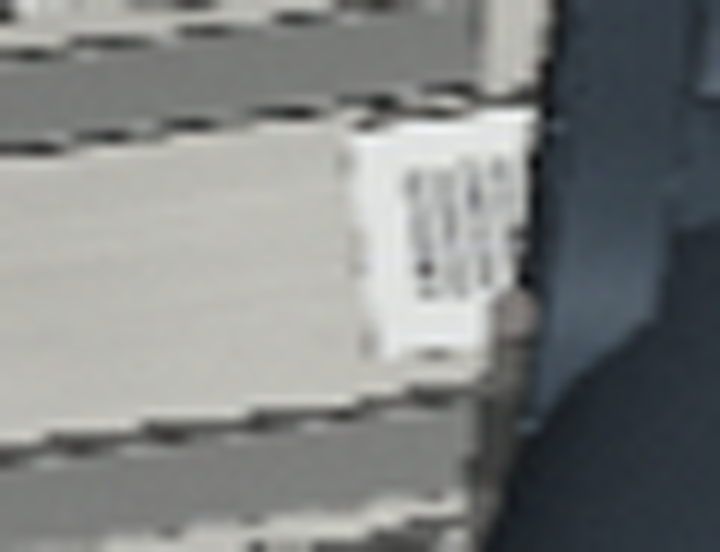

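Run:
```python
from h import *; from plan import C,ex,ey,pl
import pickle
c=robot.capture("top"); pickle.dump(c,open("top6.pkl","wb")); g=cv2.cvtColor(c["pixels"],cv2.COLOR_BGR2GRAY)
# sample along plate x at given plate y, z=.034 plane, averaging over y range
def prof(y0,y1,z):
    xs=np.arange(-56,57,2.)
    acc=[]
    for y in np.arange(y0,y1,1.):
        P=np.array([np.r_[C+x*ex+y*ey,z*1000]/1000 for x in xs]); u=proj(c,P).astype(np.float32)
        acc.append(cv2.remap(g,u[:,0].reshape(1,-1),u[:,1].reshape(1,-1),cv2.INTER_LINEAR)[0])
    return xs,np.mean(acc,0).round()
for y0,y1,z in[(-18,-2,.044),(-18,-2,.034),(20,100,.034)]:
    xs,p=prof(y0,y1,z); print(y0,z); print(' '.join("%d:%d"%t for t in zip(xs,p)))
```

```text
-18 0.044
-56:104 -54:105 -52:106 -50:108 -48:109 -46:108 -44:95 -42:88 -40:98 -38:136 -36:176 -34:184 -32:180 -30:171 -28:195 -26:223 -24:224 -22:225 -20:225 -18:225 -16:217 -14:192 -12:181 -10:182 -8:172 -6:162 -4:175 -2:181 0:180 2:178 4:178 6:178 8:178 10:182 12:184 14:183 16:179 18:180 20:190 22:211 24:224 26:225 28:225 30:225 32:223 34:187 36:112 38:113 40:128 42:114 44:123 46:126 48:124 50:123 52:124 54:123 56:122
-18 0.034
-56:104 -54:105 -52:106 -50:107 -48:109 -46:108 -44:94 -42:89 -40:98 -38:137 -36:177 -34:184 -32:180 -30:171 -28:194 -26:222 -24:224 -22:225 -20:225 -18:225 -16:219 -14:194 -12:181 -10:182 -8:173 -6:162 -4:173 -2:181 0:180 2:177 4:178 6:178 8:178 10:180 12:184 14:184 16:180 18:179 20:186 22:206 24:223 26:225 28:225 30:225 32:224 34:204 36:131 38:105 40:131 42:118 44:118 46:126 48:124 50:123 52:124 54:124 56:122
20 0.034
-56:125 -54:125 -52:125 -50:124 -48:124 -46:126 -44:112 -42:91 -40:109 -38:155 -36:187 -34:190 -32:189 -30:188 -28:187 -26:188 -24:188 -22:187 -20:187 -18:187 -16:186 -14:186 -12:186 -10:186 -8:185 -6:186 -4:187 -2:187 0:186 2:185 4:185 6:185 8:185 10:186 12:187 14:187 16:187 18:187 20:188 22:187 24:184 26:183 28:183 30:183 32:182 34:183 36:185 38:181 40:145 42:98 44:107 46:124 48:123 50:123 52:123 54:122 56:122
```

```bash
python3 -m inch '[[[0.12,-0.02,-0.03,0,0,0],[0.12,-0.02,-0.01,0,0,0],[0.12,-0.01,0,0,0,0],[0.12,-0.01,0,0,0,0]]]'|grep force;python3 plan.py 2 -30 17 90;  python3 -m inch '[[[0.12,0,0,0,0,0],[0.12,0,0,0,0,0],[0.12,0,0,0,0,0]]]'|grep force;python3 plan.py 2 -30 17 90
```

```text
ft_force: [0.5, -2.3, -0.9]
t 11.3 plate xy [  0.9 -71.5] z 16.2 th-psi 89.92 tilt [-0.003  0.   ] F(plate) [ 0.2 -2.4 -0.9] gap 25.0 q6 1.32
shift units (current axes) [ 1.04  0.03 -0.02] (target axes) [ 1.04  0.03 -0.02] turn [-0.018 -0.003 -0.01 ]
ft_force: [0.9, -2.1, -1.5]
t 11.6 plate xy [  0.7 -55.7] z 16.2 th-psi 89.93 tilt [-0.003 -0.   ] F(plate) [ 0.6 -2.2 -1.5] gap 25.3 q6 1.35
shift units (current axes) [ 0.64  0.03 -0.02] (target axes) [ 0.64  0.03 -0.02] turn [-0.02  -0.002 -0.009]
```

```bash
cat > prof.py <<'E'
from h import *; from plan import C,ex,ey,pl
import sys,pickle
c=robot.capture("top"); g=cv2.cvtColor(c["pixels"],cv2.COLOR_BGR2GRAY)
def prof(xs,ys,z):
    o=[]
    for x in xs:
        P=np.array([np.r_[C+x*ex+y*ey,z*1000]/1000 for y in ys]); u=proj(c,P).astype(np.float32)
        o.append(cv2.remap(g,u[:,0].reshape(1,-1),u[:,1].reshape(1,-1),cv2.INTER_LINEAR)[0])
    return np.array(o).astype(float)
yf=float(sys.argv[1]) # approx front face y
# x edges
for a,b in((yf-10,yf-3),(yf-20,yf-12)):
    xs=np.arange(-44,45,1.); p=prof(xs,np.arange(a,b),.044).mean(1)
    k=np.where(p>200)[0]; print("x edges(>200) y",a,xs[k[0]],xs[k[-1]],"mid",(xs[k[0]]+xs[k[-1]])/2)
    print(' '.join("%d:%d"%t for t in zip(xs,p) if abs(t[0])>26))
for a,b in((-24,-16),(-6,6),(16,24)):
    ys=np.arange(yf-10,yf+12,1.); p=prof(np.arange(a,b),ys,.044).mean(0); print("front at x",a,' '.join("%d:%d"%t for t in zip(ys,p)))
im=c["pixels"][140:265,185:345]; cv2.imwrite("pics/%s.png"%sys.argv[2],cv2.resize(im,None,fx=4.7,fy=4.7,interpolation=cv2.INTER_CUBIC))
c=robot.capture("scene");im=c["pixels"][135:260,190:350]; cv2.imwrite("pics/%ss.png"%sys.argv[2],cv2.resize(im,None,fx=4.7,fy=4.7,interpolation=cv2.INTER_CUBIC))
E
python3 prof.py 42 z7
```

```text
x edges(>200) y 32.0 -31.0 30.0 mid -0.5
-44:114 -43:107 -42:102 -41:98 -40:106 -39:134 -38:162 -37:187 -36:190 -35:189 -34:188 -33:192 -32:198 -31:206 -30:213 -29:217 -28:220 -27:223 27:223 28:223 29:222 30:206 31:166 32:125 33:90 34:88 35:90 36:93 37:110 38:129 39:147 40:147 41:128 42:110 43:98 44:106
x edges(>200) y 22.0 -29.0 30.0 mid 0.5
-44:106 -43:95 -42:84 -41:98 -40:129 -39:161 -38:181 -37:182 -36:182 -35:182 -34:175 -33:167 -32:160 -31:171 -30:190 -29:209 -28:221 -27:221 27:224 28:223 29:216 30:203 31:189 32:166 33:141 34:115 35:101 36:123 37:149 38:174 39:156 40:117 41:78 42:64 43:85 44:106
front at x -24 32:218 33:220 34:221 35:223 36:223 37:223 38:222 39:222 40:223 41:223 42:223 43:216 44:208 45:200 46:194 47:188 48:182 49:178 50:181 51:184 52:186 53:186
front at x -6 32:195 33:208 34:215 35:219 36:223 37:223 38:223 39:223 40:223 41:222 42:221 43:219 44:214 45:208 46:202 47:196 48:191 49:187 50:185 51:185 52:185 53:185
front at x 16 32:207 33:216 34:223 35:223 36:223 37:223 38:223 39:223 40:223 41:221 42:218 43:215 44:210 45:204 46:198 47:193 48:190 49:188 50:186 51:186 52:186 53:186
```

```bash
sleep 1
```

```text
(no output)
```

View pics/z7.png

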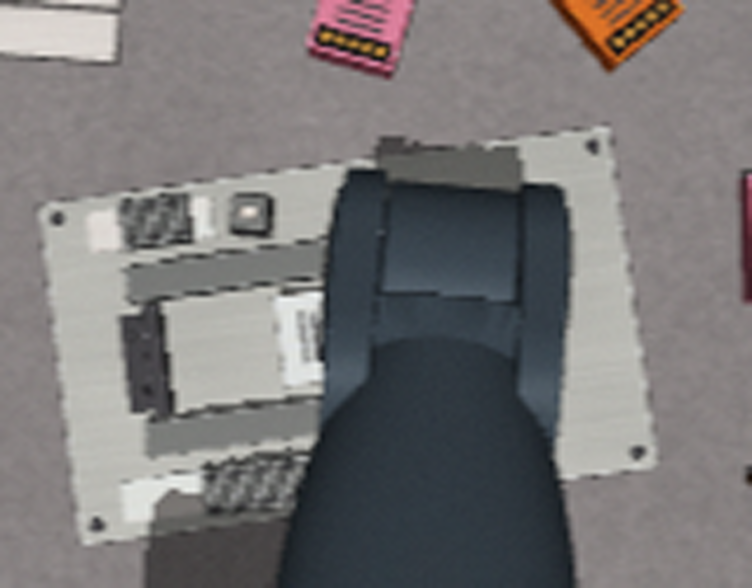

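View pics/z7s.png

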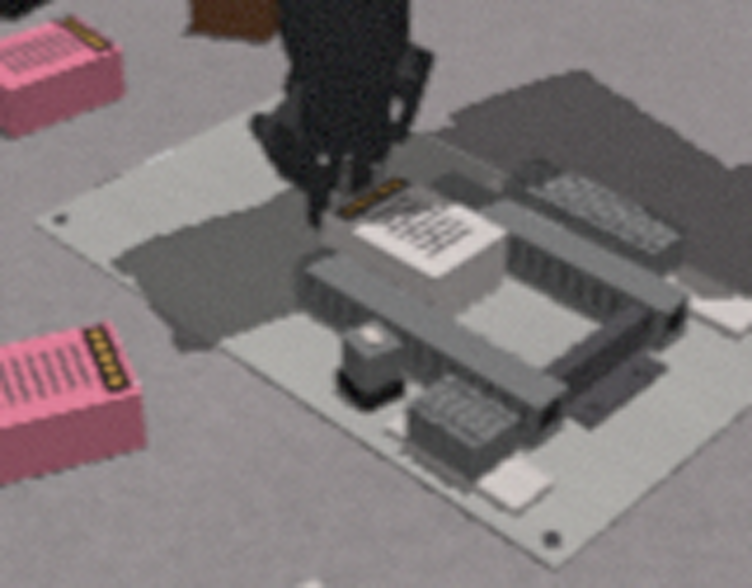

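```bash
python3 -m inch '[[[0.12,0,-0.01,0,0,0],[0.12,0,0,0,0,0],[0.12,0,0,0,0,0],[0.12,0,0,0,0,0]]]'|grep force;python3 plan.py 1 28 17 90;  python3 -m inch '[[[0.12,0,0,0,0,0],[0.12,0,0,0,0,0],[0.12,0,0,0,0,0],[0.12,0,0,0,0,0]]]'|grep force;python3 plan.py 1 28 17 90
```

```text
ft_force: [0.1, -2.5, 0.6]
t 12.1 plate xy [  0.7 -35.2] z 16.6 th-psi 89.93 tilt [-0.003  0.   ] F(plate) [-0.3 -2.5  0.6] gap 25.2 q6 1.38
shift units (current axes) [ 1.58  0.01 -0.01] (target axes) [ 1.58  0.01 -0.01] turn [-0.02  -0.003 -0.009]
ft_force: [0.5, -1.6, -0.5]
t 12.5 plate xy [  0.7 -14.3] z 16.6 th-psi 89.93 tilt [-0.003 -0.   ] F(plate) [ 0.2 -1.6 -0.5] gap 25.2 q6 1.41
shift units (current axes) [ 1.06  0.01 -0.01] (target axes) [ 1.06  0.01 -0.01] turn [-0.021 -0.002 -0.009]
```

```bash
python3 -m inch '[[[0.12,0,0,0,0,0],[0.12,0,0,0,0,0],[0.1,0,0,0,0,0],[0.1,0,0,0,0,0]]]'|grep force;python3 plan.py 1 28 17 90;  python3 -m inch '[[[0.08,0,0,0,0,0],[0.06,0,0,0,0,0],[0.05,0,0,0,0,0]]]'|grep force;python3 plan.py 1 28 17 90; python3 prof.py 116 z8
```

```text
ft_force: [1.0, -1.2, -1.1]
t 12.9 plate xy [0.6 5.2] z 16.6 th-psi 89.95 tilt [-0.003 -0.   ] F(plate) [ 0.8 -1.3 -1.1] gap 25.4 q6 1.45
shift units (current axes) [ 0.57  0.01 -0.01] (target axes) [ 0.57  0.01 -0.01] turn [-0.022 -0.003 -0.006]
ft_force: [0.3, -1.7, 0.1]
t 13.2 plate xy [ 0.6 13.7] z 16.6 th-psi 89.96 tilt [-0.003 -0.   ] F(plate) [ 0.  -1.7  0.1] gap 24.8 q6 1.46
shift units (current axes) [ 0.36  0.01 -0.01] (target axes) [ 0.36  0.01 -0.01] turn [-0.022 -0.002 -0.005]Traceback (most recent call last):
  File "prof.py", line 14, in <module>
    k=np.where(p>200)[0]; print("x edges(>200) y",a,xs[k[0]],xs[k[-1]],"mid",(xs[k[0]]+xs[k[-1]])/2)
                                                       ~^^^
IndexError: index 0 is out of bounds for axis 0 with size 0
```

```bash
sleep 1
python3 -m inch '[[[0.06,0,0,0,0,0],[0.06,0,0,0,0,0],[0.05,0,0,0,0,0]]]'|grep force;python3 plan.py 1 29 17 90
python3 - <<'E'
from h import *
for n in("scene","top"):
    c=robot.capture(n)
    im=c["pixels"][140:265,185:345]if n=="top" else c["pixels"][150:250,240:370]; cv2.imwrite("pics/z9%s.png"%n,cv2.resize(im,None,fx=4.7 if n=="top" else 6,fy=4.7 if n=="top" else 6,interpolation=cv2.INTER_CUBIC))
E
```

```text
ft_force: [-0.3, -2.2, -0.6]
t 13.6 plate xy [ 0.6 20.9] z 16.6 th-psi 89.94 tilt [-0.003 -0.   ] F(plate) [-0.6 -2.2 -0.6] gap 25.1 q6 1.47
shift units (current axes) [ 0.2   0.01 -0.01] (target axes) [ 0.2   0.01 -0.01] turn [-0.022 -0.003 -0.007]
```

View pics/z9top.png

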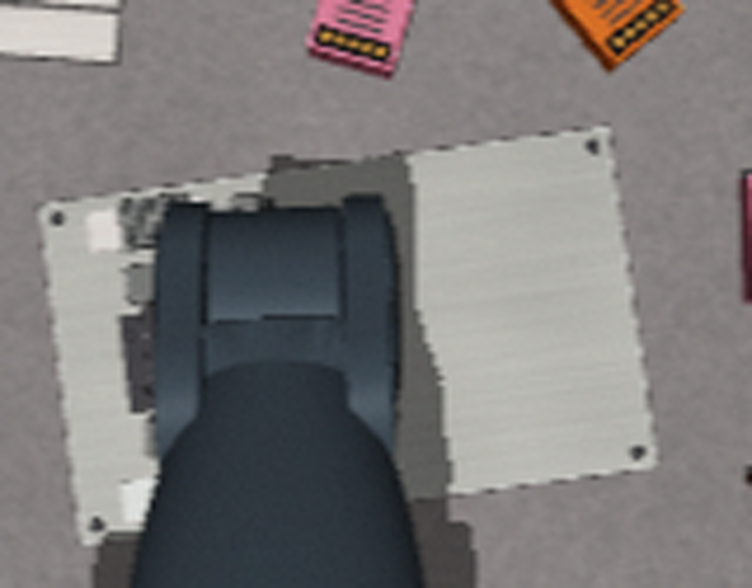

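View pics/z9scene.png

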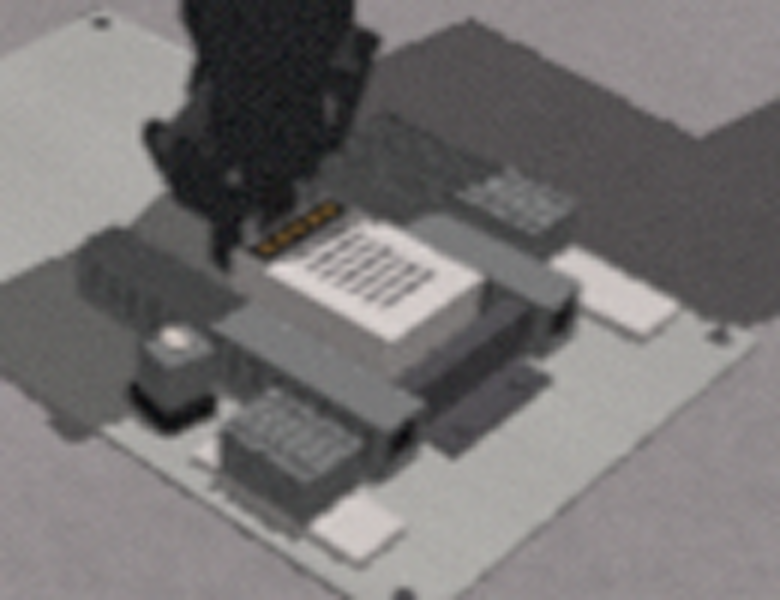

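```bash
python3 -m inch '[[[0.04,0,0,0,0,0],[0.03,0,0,0,0,0],[0.03,0,0,0,0,0]]]'|grep force;python3 plan.py 1 29 17 90; python3 -m inch '[[[0.025,0,0,0,0,0],[0.02,0,0,0,0,0]]]'|grep force;python3 plan.py 1 29 17 90
```

```text
ft_force: [-0.2, -2.3, -0.2]
t 13.9 plate xy [ 0.6 25.2] z 16.6 th-psi 89.95 tilt [-0.003  0.   ] F(plate) [-0.5 -2.2 -0.2] gap 25.3 q6 1.48
shift units (current axes) [ 0.09  0.01 -0.01] (target axes) [ 0.09  0.01 -0.01] turn [-0.022 -0.004 -0.006]
ft_force: [0.9, -2.1, -0.8]
t 14.2 plate xy [ 0.6 27.1] z 16.7 th-psi 89.94 tilt [-0.003 -0.   ] F(plate) [ 0.5 -2.3 -0.8] gap 24.6 q6 1.48
shift units (current axes) [ 0.05  0.01 -0.01] (target axes) [ 0.05  0.01 -0.01] turn [-0.022 -0.003 -0.007]
```

```bash
python3 -m inch '[[[0.02,0,0,0,0,0],[0.02,0,0,0,0,0]]]'|grep force;python3 plan.py 1 29 17 90
```

```text
ft_force: [0.4, -6.6, -1.7]
t 14.3 plate xy [ 0.7 28.5] z 16.7 th-psi 89.94 tilt [-0.003 -0.001] F(plate) [-0.6 -6.6 -1.7] gap 25.1 q6 1.49
shift units (current axes) [ 0.01  0.01 -0.01] (target axes) [ 0.01  0.01 -0.01] turn [-0.021  0.003 -0.008]
```

```bash
python3 -m inch '[[[0.015,0,0,0,0,0]]]'|grep force;python3 plan.py; python3 -m inch '[[[0.01,0,0,0,0,0]]]'|grep force;python3 plan.py
```

```text
ft_force: [-0.7, -7.1, -0.2]
t 14.4 plate xy [ 0.6 28.4] z 16.7 th-psi 89.92 tilt [-0.003 -0.002] F(plate) [-1.7 -7.  -0.2] gap 25.0 q6 1.49
ft_force: [0.6, -3.9, -0.2]
t 14.6 plate xy [ 0.6 28.4] z 16.7 th-psi 89.90 tilt [-0.003 -0.003] F(plate) [ 0.1 -4.  -0.2] gap 25.0 q6 1.49
```

```bash
python3 -m inch '[[[0.03,0,0,0,0,0],[0.03,0,0,0,0,0]]]'|grep force;python3 plan.py
python3 - <<'E'
from cell import robot
print(robot.state()["ft_torque"])
E
```

```text
ft_force: [1.4, -10.0, -0.9]
t 14.8 plate xy [ 0.6 28.4] z 16.7 th-psi 89.81 tilt [-0.002 -0.008] F(plate) [ -0.1 -10.1  -0.9] gap 25.2 q6 1.49
[-1.8176285  -0.16074222  0.15486973]
```

Position is stuck at y=28.4 with the force rising to 10 N, so the box is seated. Backing off along the lane and lifting once clear.

```bash
python3 -m inch '[[[-0.2,0,0,0,0,0],[-0.3,0,0,0,0,0],[0,0,0,0,0,0]]]'|grep force;python3 plan.py 1 8 120 90
```

```text
ft_force: [-0.4, 0.2, -0.9]
t 15.1 plate xy [0.7 7.9] z 17.0 th-psi 89.87 tilt [-0.002 -0.006] F(plate) [-0.4  0.2 -0.9] gap 25.3 q6 1.45
shift units (current axes) [-0.01  0.   -2.57] (target axes) [ 0.    0.01 -2.57] turn [-0.02   0.041 -0.016]
```

```bash
python3 -m inch '[[[0,0,-0.3,0,0,0],[0,0,-0.5,0,0,0],[-0.2,0,-0.6,0,0,0],[-0.3,0,-0.6,0,0,0],[-0.6,0,-0.7,0,0,0],[-0.9,0,-0.5,0,0,0],[-0.9,0,-0.4,0,0,0],[-0.9,0,0,0,0,0],[-0.9,0,0,0,0,0],[-0.9,0,0,0,0,0],[-0.9,0,0,0,0,0],[-0.5,0,0,0,0,0],[0,0,0,0,0,0]]]'|grep force;python3 plan.py
python3 - <<'E'
from h import *
import pickle
for n in("scene","top"):
    c=robot.capture(n);save(c,n+"_end.png"); pickle.dump(c,open(n+"_end.pkl","wb"))
    im=c["pixels"][175:245,200:290]if n=="top" else c["pixels"][150:250,240:370]; s=8 if n=="top" else 6;cv2.imwrite("pics/end%s.png"%n,cv2.resize(im,None,fx=s,fy=s,interpolation=cv2.INTER_CUBIC))
E
```

```text
ft_force: [-0.3, 0.1, 0.1]
t 16.4 plate xy [   1.3 -279. ] z 180.6 th-psi 90.11 tilt [ 0.007 -0.003] F(plate) [-0.3  0.2  0.1] gap 25.1 q6 1.02
```

View pics/endtop.png

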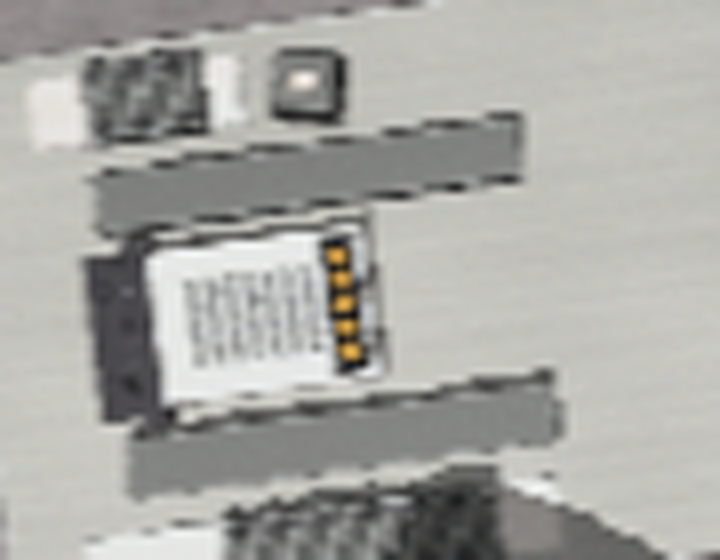

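View pics/endscene.png

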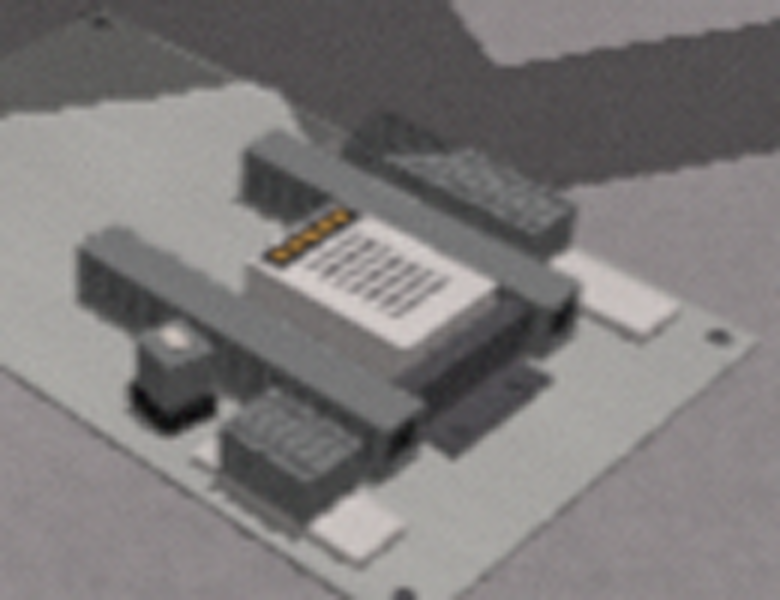

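View pics/top_end.png

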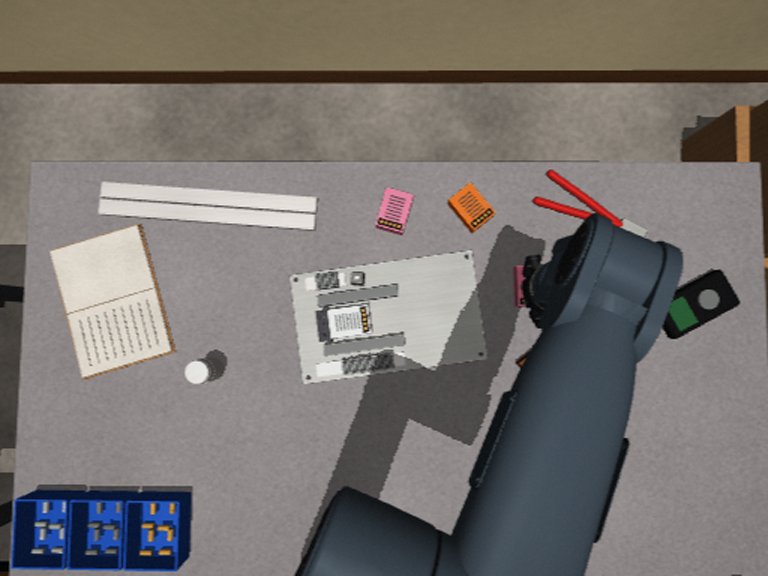

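The box sits against the dark stop at (150–160, 250–410) in the enlarged top crop, with a strip of plate visible on both sides of it. Before handing in, I'll check y and squareness numerically.

```bash
python3 - <<'E'
from h import *; from plan import C,ex,ey
import pickle
c=pickle.load(open("top_end.pkl","rb")); g=cv2.cvtColor(c["pixels"],cv2.COLOR_BGR2GRAY)
def S(x,y,z=.044):
    u=proj(c,np.r_[C+x*ex+y*ey,z*1000]/1000).astype(np.float32); return float(cv2.remap(g,u[:,:1],u[:,1:],cv2.INTER_LINEAR)[0,0])
def cross(v,ts,th,):
    i=np.where((v[:-1]-th)*(v[1:]-th)<=0)[0][0]; return ts[i]+(th-v[i])/(v[i+1]-v[i])*.25
ys=np.arange(118,142,.25)
f=[(x,cross(np.array([S(x,y) for y in ys]),ys,140)) for x in range(-26,27,2)]
A=np.array(f);p=np.polyfit(A[:,0],A[:,1],1);print("front y %.1f slope deg %.2f"%(p[1],np.degrees(p[0])))
for sg in(1,-1):
    xs=np.arange(24,44,.25); L=np.array([(y,cross(np.array([S(sg*x,y) for x in xs]),xs,205)) for y in range(55,124,2)])
    q=np.polyfit(L[:,0],L[:,1],1); print("side",sg,L[:,1].mean().round(1),"slope deg",np.degrees(q[0]*sg).round(2))
E
python3 plan.py
```

```text
front y 130.6 slope deg 0.65
t 16.4 plate xy [   1.5 -276.6] z 180.7 th-psi 90.21 tilt [ 0.006 -0.003] F(plate) [-0.2  0.7  0.1] gap 25.1 q6 1.02Traceback (most recent call last):
  File "<stdin>", line 12, in <module>
  File "<stdin>", line 7, in cross
IndexError: index 0 is out of bounds for axis 0 with size 0
```

Run:
```python
from h import *; from plan import C,ex,ey
import pickle
c=pickle.load(open("top_end.pkl","rb")); g=cv2.cvtColor(c["pixels"],cv2.COLOR_BGR2GRAY)
def S(x,y,z=.044):
    u=proj(c,np.r_[C+x*ex+y*ey,z*1000]/1000).astype(np.float32); return float(cv2.remap(g,u[:,:1],u[:,1:],cv2.INTER_LINEAR)[0,0])
def edge(fn,ts,th,name,al):
    L=[]
    for a in al:
        v=np.array([fn(a,t) for t in ts]); k=np.where(v<th)[0]
        if len(k): L.append((a,ts[k[0]]))
    L=np.array(L); q=np.polyfit(L[:,0],L[:,1],1); r=L[:,1]-np.polyval(q,L[:,0]); L=L[abs(r)<2*r.std()+.1]; q=np.polyfit(L[:,0],L[:,1],1)
    print(name,len(L),"at",L[:,1].mean().round(2),"slope deg",np.degrees(q[0]).round(2))
xs=np.arange(24,44,.25)
al=range(62,124)
edge(lambda y,x:S(x,y),xs,200,"far side",al); edge(lambda y,x:S(-x,y),xs,200,"near side (mirrored)",al)
edge(lambda x,y:S(x,y),np.arange(118,142,.25),140,"front",range(-27,28))
# ducts, free part, same method at z=.034 outward from lane
edge(lambda y,x:S(x,y,.034),np.arange(32,50,.25),150,"far duct",range(-25,25)); edge(lambda y,x:S(-x,y,.034),np.arange(32,50,.25),150,"near duct (mir)",range(-25,25))
edge(lambda y,x:S(x,y,.004),np.arange(116,136,.25),145,"plate far edge",range(-140,90))
```

```text
far side 62 at 31.0 slope deg -0.04
near side (mirrored) 60 at 31.84 slope deg -0.11
front 55 at 130.7 slope deg 0.57
far duct 50 at 40.44 slope deg -0.5
near duct (mir) 50 at 38.63 slope deg 1.47
plate far edge 198 at 125.74 slope deg 0.03
```

```bash
python3 -c "
from cell import robot
print(robot.close_job())"
```

```text
the job is handed in; nothing more can be done
None
```

The box now sits against the steel stop, square and centred in the lane. I handed the job in with about 16.4 s on the clock; no verdict was reported.

**How it was done:** Using two partly closed fingers as a flat pusher, I first pushed the box sideways about 16 mm onto the lane's centre line. I then pushed it from behind down the lane, with two small sideways corrections at the mouth. The last 8 mm went at about 1 mm per step. At the stop I pressed with about 10 N at most and the box did not move further. I then backed straight off, lifted clear, and left the arm touching nothing.

**Last checks (top camera):**

| Check | Result |
|---|---|
| Front edge | y = 130.7 mm, against the stop at 130 mm |
| Box sides | x about +31 and −32 mm, within about 0.1° of the lane direction |
| Clearance to each duct | about 11 mm |
| Relay and can | same places as at the start |
| Duct contact | no force readings or pictures suggested any |

- **Disagreement:** the fit along the front edge gave about 0.6° of skew, unlike the sides. I put that down to pixel blending with the dark stop (about 2 to 3 mm per pixel). The sides and the firm contact on pressing indicate it is square.
- **Not checked:** the arm hid the tape measure in the final top picture. I saw it in place earlier, and the fingers never went near it.
- **Failed check:** the camera check about 15 mm before the stop failed because the arm hid the box, so I finished that stretch on the side camera and the force readings.

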